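# Jack up the rolling mill's base plate and hold it for the shim

### The arm

A 6-joint arm with a two-finger parallel gripper is mounted at the origin on the work surface. World frame = base frame: x ahead of the robot, y to its left, z up, the work surface at z = 0. Lengths are in mm, angles in rad, forces in N, time in s.
With the tool pointing down it reaches from about 350 to 775 mm from the base axis. Payload 7.3 kg.
Tool frame: the origin (TCP) lies between the finger pads; the fingertips stand 14 mm ahead of it and the grasp point (between the pads) lies 5 mm behind it; z points along the fingers, y is the line along which they close (so a half turn about z gives the same grasp; the last joint's range is limited). The gripper opens to 92 mm and grips with 3 to 60 N. Pads are 19 mm wide; open, the fingers measure 130 mm over their backs; the gripper's body (75 mm by 190 mm) begins 47 mm behind the grasp point.
Start: joints at [1.195, 0.342, 1.524, -0, 1.275, -0.146], TCP at [119.569, 511.221, 240.741] pointing down, gripper open.
Joint ranges: [-2.53, 2.53], [-0.77, 2.02], [0.04, 2.7], [-1, 4.14], [0.28, 2.66], [-3.11, 3.11]. Speed limits (rad/s): [2.57, 2.57, 3.14, 3.14, 3.14, 3.14].

### API

Orientations are given as [roll, pitch, yaw] about the fixed x, y, z axes, in that order (R = Rz(yaw) Ry(pitch) Rx(roll)).
In Python, from plant import get_obs, cams, close_job gives the robot as it stands. The module is installed in compiled form; this text tells all that it offers.
- The arm moves only by the shell command python3 -m creep 'ROWS'. ROWS is JSON, a list of rows, each an object of numbers: "hand": the opening, from 0 (shut) to 1 (fully open); "tx", "ty", "tz": the shift along the tool's x, y, z in m; "spin": the turn about the tool's z in degrees. In form: [{"hand": .., "tx": .., "ty": .., "tz": .., "spin": ..}, ...]. A call has 1 to 5 rows; each row shifts and turns the commanded pose from where the row before left it, along the tool's axes as they then stand; what a row does not reach is not made up. A row lasts 1/8 s, in which the tool goes at most 62.5 mm and 10.7 degrees, less where a joint would pass 70% of its speed; a pose out of reach is approached as far as the arm can. A call is refused whole if a number of a shift passes 0.0625 or a number of a turn 10.7, either way. A call with a gripper value outside its range is refused whole. The fingers move at their own pace and stop on an object; the grip force is fixed at half the most. Time passes only in rows, so rows that do not move let the fingers close. It gives the time, the measured TCP pose, the force, the opening and the grip force at its end, in the units of the state.
- get_obs(): the state, without advancing time (a new reading comes with each control period).
- cams.capture(name): name is "scene" or "top" or "wrist"; returns a dict with "color" (400x640x3 uint8, red, green, blue), "K" (3x3 intrinsics, pixels), "k1" (the pictures are not rectified: a ray, as slopes to the right and down, at radius r is drawn at 1 + k1 r^2 times it, then the intrinsics apply), "R" (3x3) and "t" (3): a world point X has camera coordinates R X + t. Camera axes: x right, y down, z forward; pixel columns grow to the right and rows downward; lengths in mm; the calibration is good to about 2 mm. A picture is of the moment at which its call begins. There is no depth.
- close_job(): hands the job in; it is judged then, once.
The state is a dict: "time": time; "joint_positions": joint angles; "dq": joint speeds; "tau": joint torques, N m; "tool_pos": TCP position; "tcp_rot": TCP orientation; "contact_force": force on the tool from outside, world axes, zero at the start; "moment": the same for the moment, N m; "grip_width": finger opening in mm; "finger_force": force on a finger pad.
Only numpy, scipy, OpenCV 4.12 (cv2) and the standard library are available. Lean on these libraries where they do the work, as an engineer would, in place of code of your own. Each camera call takes 0.05 s, during which the arm holds its last target. There are 200 camera calls.

### The job

I need to slip a levelling shim under the rolling mill, so its hinged base plate must come up off the wooden block at the front. First draw the red-headed hold-down pin out of its bracket and park it in the red V-notch keeper on the end of the block, then set the lever jack on the bench with its saddle squarely under the black dot on the yellow lifting lug and pump the jack handle down until the lug has risen at least a centimetre. The jack has no catch, so finish still holding the handle down with the mill raised by the jack alone, and leave the jar, hammer, shims and third-hand stand where they are.

Things in the scene. Friction and masses are not known exactly. Their poses are not given: they have to be found in the camera images.
- stand: Fixed dark wood block 160 x 140 x 75 mm high under the rolling mill. Origin: middle of its underside on the bench; -x its front (face x=-80 mm), +y the end with the pin keeper (face y=+70). Front: steel pin bracket x -122..-80, y 34..66, z 22..62 and the yellow lug x -152..-112, y -45..5, z 75..85. Green mill within x +-50, y +-67, z to 275; its crank at y < -67. Its base plate hinges at the back.
- pin: Hold-down pin, 36 g: red head 18 mm dia, 30 long; steel shank 8 mm dia, 70 long. Origin: middle of the head; shank along its own -y, tip at y=-85 mm. Starts level in the bracket's bore (9.5 mm wide), its y along the stand's +y, head clear of the block's end. Pull it straight along the stand's +y, free after 57 mm. While in, it locks the plate down.
- bore (a point): Centre of the bracket's bore, 45 mm above the bench. Axes as the stand's; the bore runs along y, from y -16 to +16 mm of this point (two cheeks, the plate's tongue between).
- pin_notch (a point): Pin keeper: two red V notches in line along the stand's y, open upward, 30 mm wide at the mouth (54 mm above bench), 21 mm either side of this point. Point: on the axis of a pin lying in both, 42.7 mm above bench, axes as the stand's. Parked, the pin lies level along y, shank towards the block (its face 43 mm from here in -y), middle of the head 40 to 59, best 49 mm from here in +y.
- lift_pad (a point): Lift point: centre of the lower face of the steel pad (24 mm dia, 4 high) under the yellow lug, 71 mm above the bench with the plate down; stand x=-128, y=-20 mm. A black dot 14 mm across on the lug's top, 14 mm above, marks it. Rises as the plate tips up about its rear hinge (needs 34 to 46 N here).
- jack: Loose red lever jack, 0.9 kg. Origin: on the bench under the ram's axis; z up; handle towards its -x. Base 6 mm thick, x -125..28, y +-35 mm. Two upright cheeks, 28 mm wide together (y +-14), x -75..-35, up to z=58, hold the handle pivot (x=-55, z=42): grip across them from above to move it. With its x along the stand's x it stands clear of block and bracket.
- saddle (a point): Centre of the top of the jack's round steel saddle (40 mm dia) on the ram's axis; 58 mm above the bench with the handle up, so it passes under the pad with 13 mm to spare. Pushing the handle down raises it straight up, by 29 mm at most.
- handle_grip (a point): Middle of the jack handle's black rubber grip (25 mm dia, 97 long along the handle), 190 mm from the handle's pivot; 155 mm behind and 110 mm above the pivot when the handle is up. Moves on an arc about the pivot.
- jack_handle (a joint): Jack handle, rad: 0 = up (handle 0.62 rad above level), grows as it is pushed down, stop at 0.57 (almost level). Saddle meets pad near 0.25; lug 8 mm up near 0.41, 10 mm near 0.45. A light spring lifts it again, no catch: one stroke does the lift. Takes 13 to 20 N at the grip under load.
- jar: Small amber jar with white cap, 56 mm dia, 70 mm high; origin under its middle. Leave alone.
- hammer: Hammer lying on the bench, wooden handle, 240 mm long along its x; origin under its middle. Leave alone.
- shims: Stack of metal shims, 80 x 30 mm, 6 mm high; origin under its middle. Leave alone.
- third_hand: Soldering third hand: round base 70 mm dia, post and cross arm 123 mm high; origin under the base. Leave alone.

How it is judged (in metres and radians):
On the way, in this order (a step that is already met when the one before it is completed fails the run):
1. the pin lies parked in both V notches, let go, with the base plate still down (x of pin in the frame of stand between -0.026 and -0.014 m and y of pin in the frame of stand between 0.152 and 0.173 m and z of pin in the frame of stand between 0.0385 and 0.047 m and angle between the y axis of pin and the y axis of stand, either way round below 0.12 rad and not (contact force between pin and the fingers above 0.1 N) and z of lift_pad in the frame of stand below 0.074 m), for 0.2 s.
2. the jack, standing under the marked point, has lifted the lug by 8 mm (horizontal distance between saddle and lift_pad below 0.012 m and angle between jack's own z axis and vertical below 0.06 rad and contact force between jack and stand above 10 N and z of lift_pad in the frame of stand above 0.079 m), for 0.2 s.
At the end, for the whole second after the job is handed in: The pin lies let go and level in both keeper notches; the jack stands flat on the bench, saddle within 12 mm of the lift pad's centre, carrying over 10 N; the pad is 8 mm or more above its rest; the fingers press the jack with over 2 N and nothing of the robot touches mill or stand (all of step 2 and x of pin in the frame of stand between -0.026 and -0.014 m and y of pin in the frame of stand between 0.152 and 0.173 m and z of pin in the frame of stand between 0.0385 and 0.047 m and angle between the y axis of pin and the y axis of stand, either way round below 0.12 rad and not (contact force between pin and the fingers above 0.1 N) and height (world z) of jack below 0.004 m and contact force between jack and the fingers above 2 N and not (contact force between stand and the fingers above 0.5 N) and not (contact force between stand and the arm above 0.5 N)); the arm keeps its last pose, push and grip.
It fails at once if the jar is moved by more than 20 mm or tipped (distance of jar from where it was at the start of the episode above 0.02 m or angle between jar's own z axis and vertical above 0.25 rad).
It fails at once if the hammer is moved by more than 20 mm or tipped (distance of hammer from where it was at the start of the episode above 0.02 m or angle between hammer's own z axis and vertical above 0.25 rad).
It fails at once if the shims is moved by more than 20 mm or tipped (distance of shims from where it was at the start of the episode above 0.02 m or angle between shims's own z axis and vertical above 0.25 rad).
It fails at once if the third hand is moved by more than 20 mm or tipped (distance of third_hand from where it was at the start of the episode above 0.02 m or angle between third_hand's own z axis and vertical above 0.25 rad).
It also fails if it takes over 64 s, if anything falls off the work surface, if the arm or the gripper's body presses on something with over 40 N, if the wrist force passes 120 N, or if a joint passes its speed limit or range.

## Working session

There is one attempt and no reset: what is moved stays moved. The work goes in short steps, Python scripts to look and compute and a shell command to move; the robot and the scene stay as the last step left them, time stands still between calls to the robot, and variables do not carry over. Pictures are saved under pics/ and viewed, at most 10 in all, crops included, and the job is handed in when it is done.

```bash
mkdir -p pics
cat > h.py <<'E'
import numpy as np, cv2
from plant import get_obs, cams
def grab(n):
    c=cams.capture(n); return c
def save(c,f): cv2.imwrite('pics/'+f,c['color'][:,:,::-1])
def ray(c,u,v):
    K=np.array(c['K']);d=np.array([(u-K[0,2])/K[0,0],(v-K[1,2])/K[1,1]])
    s=d.copy()
    for _ in range(20): s=d/(1+c['k1']*(s@s))
    R=np.array(c['R']);t=np.array(c['t'])
    return -R.T@t, R.T@np.array([s[0],s[1],1])
def onz(c,u,v,z):
    o,d=ray(c,u,v); return o+d*(z-o[2])/d[2]
def proj(c,X):
    K=np.array(c['K']);p=np.array(c['R'])@np.array(X,float)+np.array(c['t']);s=p[:2]/p[2];s=s*(1+c['k1']*(s@s))
    return np.array([K[0,0]*s[0]+K[0,2],K[1,1]*s[1]+K[1,2]])
def tri(c1,p1,c2,p2):
    o1,d1=ray(c1,*p1);o2,d2=ray(c2,*p2)
    a=np.linalg.lstsq(np.c_[d1,-d2],o2-o1,rcond=None)[0]
    A=o1+d1*a[0];B=o2+d2*a[1]; return (A+B)/2,np.linalg.norm(A-B)
E
python3 - <<'E'
from h import *
for n in ['top','scene']:
    c=grab(n); save(c,n+'0.png'); o,_=ray(c,320,200); print(n,o)
print(get_obs())
E
```

```text
top [ 492.11967787  -15.25155906 1422.53289227]
scene [1010.02416369  332.83448914 1075.78138609]
{'time': 0.1, 'joint_positions': array([ 1.19500096e+00,  3.42676290e-01,  1.52490506e+00, -5.92821616e-07,
        1.27538973e+00, -1.45998772e-01]), 'dq': array([-0.00014849, -0.000857  , -0.00084492, -0.00027054,  0.00204511,
        0.00182186]), 'tau': array([ 3.48778041e-03, -4.31995904e+01, -2.44697517e+01,  7.20152026e-02,
        5.24326286e-02, -6.42283726e-05]), 'tool_pos': array([119.43841837, 510.8909181 , 240.10811163]), 'tcp_rot': array([-3.14022881e+00, -1.99973365e-04,  2.91179610e+00]), 'contact_force': array([-0.01481846, -1.44067327,  0.61178409]), 'moment': array([ 0.04889959, -0.00115567,  0.00816563]), 'finger_force': 0.0, 'grip_width': 91.5267865113689}
```

View pics/top0.png

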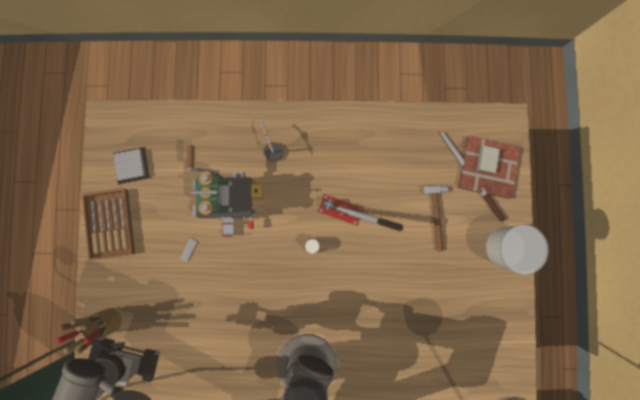

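View pics/scene0.png

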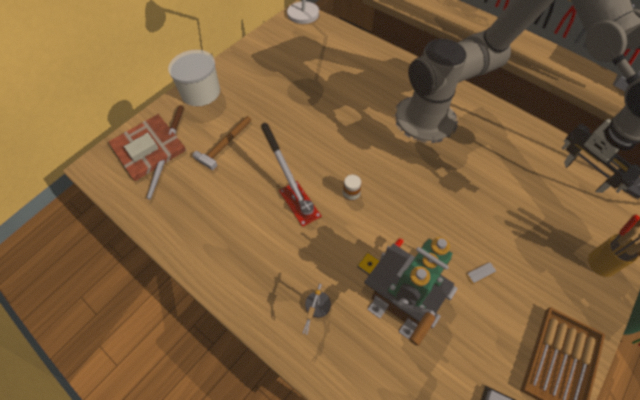

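The top view shows the mill near (225,195) with its yellow lug at (257,191), the red pin head at (251,225), the keeper at (228,228) and the jack at (340,208) with its handle to the right. The jar is at (312,246) and the third hand at (273,152). Next I'll measure the coloured features.

```bash
cat > m.py <<'E'
from h import *
def blobs(c,what,box,amin=6):
    hsv=cv2.cvtColor(c['color'],cv2.COLOR_RGB2HSV);H,S,V=cv2.split(hsv)
    m={'red':((H<7)|(H>172))&(S>140)&(V>60),'yel':(H>20)&(H<32)&(S>170)&(V>70)}[what].astype(np.uint8)
    M=np.zeros_like(m);x0,y0,x1,y1=box;M[y0:y1,x0:x1]=m[y0:y1,x0:x1]
    n,l,s,ce=cv2.connectedComponentsWithStats(M)
    return [(ce[i].round(1),s[i].tolist(),l==i) for i in range(1,n) if s[i][4]>=amin]
E
python3 - <<'E'
from m import *
t=grab('top');s=grab('scene')
print(t['K'][0,0])
for n,c,b in (('top',t,(180,150,420,250)),('scene',s,(250,120,460,340))):
    for w in ('red','yel'):
        for ce,st,m in blobs(c,w,b): print(n,w,ce,st, cv2.minAreaRect(np.argwhere(m)[:,::-1].astype(np.float32)))
a=cv2.resize(t['color'][150:260,180:420],None,fx=3.3,fy=3.3,interpolation=cv2.INTER_CUBIC)
b=cv2.resize(s['color'][225:340,340:470],None,fx=2,fy=2,interpolation=cv2.INTER_CUBIC)
o=np.zeros((600,800,3),np.uint8);o[:a.shape[0],:a.shape[1]]=a[:,:800];o[365:365+b.shape[0],:b.shape[1]]=b
b2=cv2.resize(s['color'][110:230,240:380],None,fx=2,fy=1.95);o[365:365+b2.shape[0],300:300+b2.shape[1]]=b2[:235]
save({'color':o},'crop1.png')
E
```

```text
385.33589174225887
top red [342.5 203.1] [328, 196, 30, 13, 103] ((341.90411376953125, 203.58905029296875), (31.367029190063477, 4.915728569030762), 20.556045532226562)
top red [322.8 199.5] [322, 198, 3, 4, 6] ((322.5000305175781, 199.50003051757812), (1.4142134189605713, 2.8284268379211426), 45.0)
top red [338.5 215. ] [320, 203, 38, 21, 204] ((337.7889404296875, 214.74513244628906), (40.202571868896484, 7.938258171081543), 23.80594253540039)
top red [250.4 224.2] [248, 221, 5, 8, 29] ((250.0, 224.5), (7.0, 4.0), 90.0)
scene red [297.8 206.8] [280, 185, 41, 41, 430] ((299.73077392578125, 203.34616088867188), (44.09866714477539, 20.801258087158203), 56.3099365234375)
scene red [303.  193.1] [298, 184, 12, 17, 59] ((302.2248229980469, 192.8926239013672), (19.415796279907227, 4.0961594581604), 55.00797653198242)
scene red [398.7 242.5] [395, 239, 8, 8, 40] ((399.0000305175781, 242.5), (4.949747085571289, 7.77817440032959), 45.0)
scene yel [368.  262.9] [359, 253, 20, 20, 213] ((367.9729919433594, 262.83782958984375), (14.414706230163574, 16.04217529296875), 35.53767776489258)
```

View pics/crop1.png

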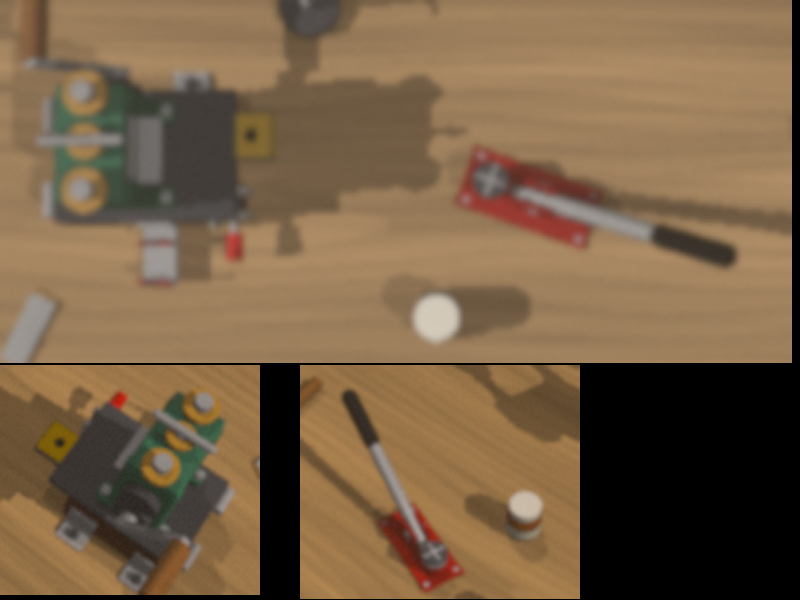

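Run:
```python
from m import *
t=grab('top');s=grab('scene')
f=lambda a:a.round(1)
print('dot top',f(onz(t,256.1,190.9,85)),'scene',f(onz(s,369.8,263.3,85)), tri(t,(256.1,190.9),s,(369.8,263.3)))
print('pin top',f(onz(t,250.4,224.2,47)),'scene',f(onz(s,398.7,242.5,47)),tri(t,(250.4,224.2),s,(398.7,242.5)))
print('saddle top',f(onz(t,328.8,204.5,58)),'scene',f(onz(s,240+432/2-300/2,110+(553-365)/1.95,58)))
print('grip top',f(onz(t,180+694/3.3,150+246.5/3.3,42+110)),'scene',f(onz(s,240+(360-300)/2,110+(418-365)/1.95,152)))
for u,v in ((159,239),(155,282)): print('keep',f(onz(t,180+u/3.3,150+v/3.3,54)))
print('jar',f(onz(t,312.4,246,70)))
for u,v in ((475,148),(457,200),(585,247)): print('jk corner',f(onz(t,180+u/3.3,150+v/3.3,6)))
```

```text
dot top [617.4 178.6  85. ] scene [619.3 179.9  85. ] (array([617.77660435, 179.20441821,  81.12157602]), np.float64(0.12404835566026629))
pin top [501.9 202.5  47. ] scene [501.9 201.6  47. ] (array([502.0971262 , 201.99665503,  47.88096777]), np.float64(0.7733733506625221))
saddle top [572.9 -76.   58. ] scene [580.1 -74.2  58. ]
grip top [ 501.4 -275.3  152. ] scene [ 504.1 -274.2  152. ]
keep [507.7 280.2  54. ]
keep [461.7 283.6  54. ]
jar [426.9 -18.5  70. ]
jk corner [611.5 -60.3   6. ]
jk corner [553.3 -40.4   6. ]
jk corner [ 501.6 -183.1    6. ]
```

The numbers agree: the dot is at about (618,179), the pin head at (502,202) and the notch at (483,282), which gives a stand yaw of about 92°. The jack saddle is at about (576,-75) with a yaw of about 70.5°. I'll move above the pin head, slightly outboard so the gripper body clears the mill.

```bash
python3 -m creep '[{"hand":0.6,"tx":-0.043,"ty":-0.0215},{"hand":0.6,"tx":-0.043,"ty":-0.0215},{"hand":0.6,"tx":-0.043,"ty":-0.0215},{"hand":0.6,"tx":-0.043,"ty":-0.0215},{"hand":0.6,"tx":-0.043,"ty":-0.0215}]'; python3 -m creep '[{"hand":0.6,"tx":-0.043,"ty":-0.0215},{"hand":0.6,"tx":-0.043,"ty":-0.0215},{"hand":0.6,"tx":-0.043,"ty":-0.0215},{"hand":0.6,"tx":-0.043,"ty":-0.0215},{"hand":0.6,"tx":-0.043,"ty":-0.0215}]'; python3 -m creep '[{"hand":0.6,"spin":-7.5},{"hand":0.6,"spin":-7.5},{"hand":0.6}]'
```

```text
invalid input at $[0]: expected keys hand, tx, ty, tz, spin
invalid input at $[0]: expected keys hand, tx, ty, tz, spin
invalid input at $[0]: expected keys hand, tx, ty, tz, spin
```

Run:
```python
from m import *
c=grab('wrist'); save(c,'w1.png'); o,d=ray(c,320,200);print(o,d,get_obs()['tool_pos'],get_obs()['tcp_rot'])
for X in ([502,202,45],[618,179,85],[482,282,43]): print(proj(c,X))
for ce,st,m in blobs(c,'red',(0,0,640,400),30): print(ce,st,cv2.minAreaRect(np.argwhere(m)[:,::-1].astype(np.float32)),onz(c,*ce,48))
```

```text
[ 44.80285907 526.82001155 385.58654291] [ 0.27336881 -0.05178296 -0.96060306] [119.55123469 511.14051309 240.60490647] [-3.14134982e+00  2.29234501e-05  2.91180189e+00]
[187.24175339 446.91153535]
[190.91249543 520.19315234]
[229.74090721 430.38655008]
[620.6 177.7] [597, 172, 43, 14, 386] ((618.0042114257812, 178.37109375), (42.39729690551758, 12.090483665466309), 1.847610354423523) [196.25838125 865.60877249  48.        ]
[563.6 206. ] [516, 179, 94, 55, 2536] ((562.0001220703125, 204.5), (98.8342056274414, 31.304948806762695), 26.56505012512207) [216.04104098 795.06251564  48.        ]
```

View pics/w1.png

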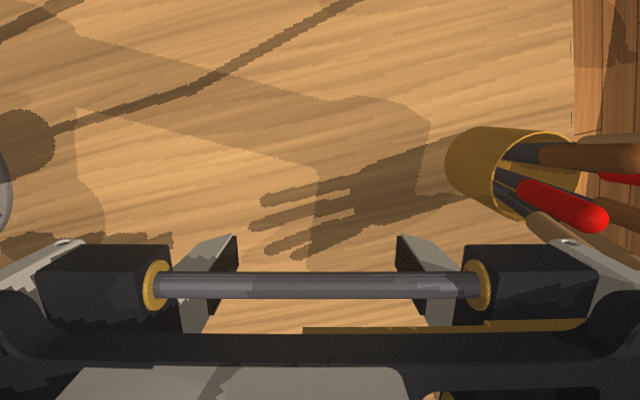

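The rows were refused because every key is required, so this picture shows only the cup and the fingers from the start pose. I'll resend with full rows.

```bash
python3 -m creep '[{"hand":0.6,"tx":-0.043,"ty":-0.0215,"tz":0,"spin":0},{"hand":0.6,"tx":-0.043,"ty":-0.0215,"tz":0,"spin":0},{"hand":0.6,"tx":-0.043,"ty":-0.0215,"tz":0,"spin":0},{"hand":0.6,"tx":-0.043,"ty":-0.0215,"tz":0,"spin":0},{"hand":0.6,"tx":-0.043,"ty":-0.0215,"tz":0,"spin":0}]'; python3 -m creep '[{"hand":0.6,"tx":-0.043,"ty":-0.0215,"tz":0,"spin":0},{"hand":0.6,"tx":-0.043,"ty":-0.0215,"tz":0,"spin":0},{"hand":0.6,"tx":-0.043,"ty":-0.0215,"tz":0,"spin":0},{"hand":0.6,"tx":-0.043,"ty":-0.0215,"tz":0,"spin":0},{"hand":0.6,"tx":-0.043,"ty":-0.0215,"tz":0,"spin":0}]'; python3 -m creep '[{"hand":0.6,"tx":0,"ty":0,"tz":0,"spin":-7.5},{"hand":0.6,"tx":0,"ty":0,"tz":0,"spin":-7.5},{"hand":0.6,"tx":0,"ty":0,"tz":0,"spin":0}]'
```

```text
time: 0.98
tool_pos: [305.5, 356.5, 240.9]
tcp_rot: [3.141, 0.0, 2.912]
contact_force: [1.9, 1.0, 0.5]
grip_width: 55.0
finger_force: 0.0
time: 1.6
tool_pos: [490.4, 202.8, 240.8]
tcp_rot: [3.141, 0.0, 2.912]
contact_force: [0.5, -0.2, -0.5]
grip_width: 55.1
finger_force: 0.0
time: 1.98
tool_pos: [489.3, 203.8, 240.6]
tcp_rot: [3.142, -0.0, -3.111]
contact_force: [-0.1, 0.0, 0.1]
grip_width: 55.6
finger_force: 0.0
```

Run:
```python
from m import *
c=grab('wrist'); save(c,'w2.png'); o,d=ray(c,320,200);print(o,d,get_obs()['tool_pos'],get_obs()['tcp_rot'])
for X in ([502,202,45],[618,179,85],[482,282,43]): print(proj(c,X))
for ce,st,m in blobs(c,'red',(0,0,640,400),30): print(ce,st,cv2.minAreaRect(np.argwhere(m)[:,::-1].astype(np.float32)),onz(c,*ce,48))
```

```text
[412.64273902 199.72627277 385.71516294] [ 0.27743977  0.02093627 -0.96060349] [489.258475   203.90553277 240.69427619] [ 3.14152454e+00 -5.28465368e-05 -3.11229338e+00]
[315.88445698 192.51296991]
[293.24217138 297.09918666]
[384.6237099  177.50427289]
[387.4 161.1] [372, 159, 33, 6, 125] ((388.02606201171875, 161.217529296875), (32.04887390136719, 4.630762100219727), 1.9091522693634033) [461.92238472 282.21780412  48.        ]
[ 79.9 212.4] [21, 176, 119, 80, 3903] ((79.26641845703125, 216.142333984375), (120.89159393310547, 44.170284271240234), 19.983108520507812) [534.38098286 -85.11022902  48.        ]
[313.7 192.4] [306, 180, 17, 26, 404] ((314.0, 192.5), (25.0, 16.0), 90.0) [501.15085316 199.42353318  48.        ]
[385.1 196.3] [370, 193, 32, 8, 131] ((385.5439758300781, 196.2256317138672), (31.08497428894043, 6.54783296585083), 1.9749339818954468) [503.43197009 283.4544861   48.        ]
[ 49.5 236.5] [28, 233, 45, 11, 239] ((49.79692077636719, 238.1553955078125), (44.098663330078125, 9.54084300994873), 3.1798300743103027) [ 567.87806895 -131.96634258   48.        ]
```

View pics/w2.png

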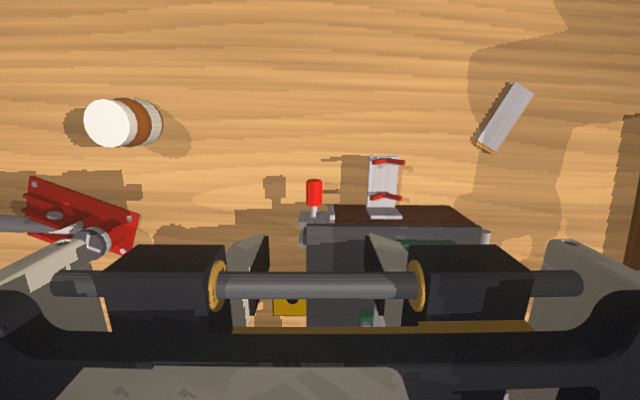

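The wrist view shows the pin head at (314,192) and the two red V plates at (387,161) and (385,196), with the tool aligned to the stand. Now I'll descend onto the head.

```bash
python3 -m creep '[{"hand":0.6,"tx":0,"ty":-0.0035,"tz":0.05,"spin":0},{"hand":0.6,"tx":0,"ty":0,"tz":0.05,"spin":0},{"hand":0.6,"tx":0,"ty":0,"tz":0.05,"spin":0},{"hand":0.6,"tx":0,"ty":0,"tz":0.03,"spin":0},{"hand":0.6,"tx":0,"ty":0,"tz":0.0205,"spin":0}]'; python3 -m creep '[{"hand":0.6,"tx":0,"ty":0,"tz":0,"spin":0},{"hand":0.3,"tx":0,"ty":0,"tz":0,"spin":0},{"hand":0.22,"tx":0,"ty":0,"tz":0,"spin":0},{"hand":0.22,"tx":0,"ty":0,"tz":0,"spin":0}]'
python3 - <<'E'
from m import *
c=grab('wrist')
print(get_obs()['tool_pos'])
for ce,st,m in blobs(c,'red',(150,0,480,400),30):
    print(ce,st)
    for z in (45,54): print(onz(c,*ce,z))
save({'color':c['color'][100:400,150:500]},'w3.png')
E
```

```text
time: 2.65
tool_pos: [488.7, 200.5, 38.7]
tcp_rot: [-3.141, -0.002, -3.112]
contact_force: [-0.4, 0.7, -0.1]
grip_width: 54.7
finger_force: 0.0
time: 3.15
tool_pos: [489.8, 200.6, 41.0]
tcp_rot: [3.141, 0.002, -3.11]
contact_force: [-0.7, 0.1, -0.2]
grip_width: 29.6
finger_force: 0.0
[489.73702921 200.54108409  40.89838258]
[464.2 220.6] [450, 211, 30, 21, 369]
[462.56172922 273.01881624  45.        ]
[459.39294404 268.12696279  54.        ]
[316.7 264. ] [299, 255, 37, 17, 518]
[489.00020108 199.01154044  45.        ]
[484.14403695 198.84304316  54.        ]
[316.1 307.1] [299, 299, 35, 20, 552]
[515.6124349  199.49951166  45.        ]
[509.05780183 199.29987066  54.        ]
```

View pics/w3.png

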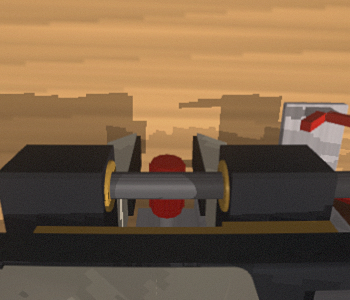

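The head (crop x 166) sits midway between the finger edges (about 135 and 198), so it's centred. I'll close on it.

```bash
python3 -m creep '[{"hand":0.1,"tx":0,"ty":0,"tz":0,"spin":0},{"hand":0.0,"tx":0,"ty":0,"tz":0,"spin":0},{"hand":0.0,"tx":0,"ty":0,"tz":0,"spin":0},{"hand":0.0,"tx":0,"ty":0,"tz":0,"spin":0}]'; python3 -m creep '[{"hand":0.0,"tx":0.005,"ty":0,"tz":0,"spin":0},{"hand":0.0,"tx":0.008,"ty":0,"tz":0,"spin":0}]'
```

```text
time: 3.7
tool_pos: [489.5, 200.5, 40.3]
tcp_rot: [3.141, 0.0, -3.11]
contact_force: [0.7, 0.4, 0.3]
grip_width: 16.7
finger_force: 30.0
time: 3.95
tool_pos: [476.0, 199.9, 40.1]
tcp_rot: [3.142, -0.0, -3.11]
contact_force: [-0.0, 0.3, 0.1]
grip_width: 16.9
finger_force: 30.0
```

```bash
python3 -m creep '[{"hand":0.0,"tx":0.018,"ty":0,"tz":0,"spin":0},{"hand":0.0,"tx":0.018,"ty":0,"tz":0,"spin":0},{"hand":0.0,"tx":0.018,"ty":0,"tz":0,"spin":0},{"hand":0.0,"tx":0.006,"ty":0,"tz":0,"spin":0},{"hand":0.0,"tx":0,"ty":0,"tz":0,"spin":0}]';python3 -m creep '[{"hand":0.0,"tx":0,"ty":0,"tz":-0.02,"spin":0},{"hand":0.0,"tx":0,"ty":0,"tz":-0.02,"spin":0},{"hand":0.0,"tx":0,"ty":0.03,"tz":0,"spin":0},{"hand":0.0,"tx":0,"ty":0.03,"tz":0,"spin":0},{"hand":0.0,"tx":0,"ty":0.018,"tz":0,"spin":0}]'; python3 -m creep '[{"hand":0.0,"tx":0,"ty":0,"tz":0,"spin":0}]'
python3 - <<'E'
from m import *
c=grab('wrist');print(get_obs()['tool_pos'])
for ce,st,m in blobs(c,'red',(100,0,540,400),30): print(ce,st,onz(c,*ce,54),onz(c,*ce,85))
save({'color':c['color']},'w4.png')
E
```

```text
time: 4.58
tool_pos: [416.3, 198.2, 40.3]
tcp_rot: [3.142, 0.0, -3.109]
contact_force: [0.8, -0.2, -0.8]
grip_width: 17.2
finger_force: 30.0
time: 5.2
tool_pos: [414.5, 277.3, 80.3]
tcp_rot: [3.141, 0.001, -3.109]
contact_force: [0.1, -0.8, -0.3]
grip_width: 16.8
finger_force: 30.0
time: 5.32
tool_pos: [414.1, 276.8, 80.0]
tcp_rot: [3.142, 0.0, -3.108]
contact_force: [0.4, -0.2, -0.4]
grip_width: 17.0
finger_force: 30.0
[413.90400217 275.96413915  79.96939484]
[316.1 264.1] [300, 256, 33, 16, 476] [429.46372706 275.39245175  54.        ] [412.77649352 274.86105484  85.        ]
[316.1 307.3] [299, 299, 36, 20, 585] [461.77329531 276.43321435  54.        ] [439.23253727 275.71326248  85.        ]
```

View pics/w4.png

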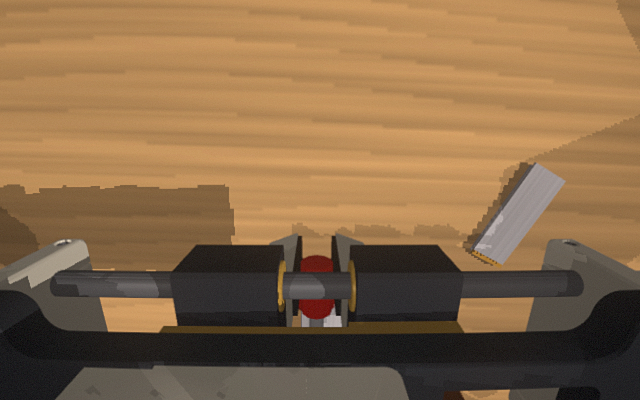

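The pin is held straight, with its head at (316,285) and the keeper just visible beneath it at (318,322). I'll make a small correction and lower it.

```bash
python3 -m creep '[{"hand":0.0,"tx":-0.007,"ty":0.0043,"tz":0,"spin":0},{"hand":0.0,"tx":0,"ty":0,"tz":0.015,"spin":0},{"hand":0.0,"tx":0,"ty":0,"tz":0.015,"spin":0},{"hand":0.0,"tx":0,"ty":0,"tz":0.006,"spin":0},{"hand":0.0,"tx":0,"ty":0,"tz":0,"spin":0}]';python3 -m creep '[{"hand":0.0,"tx":0,"ty":0,"tz":0.004,"spin":0},{"hand":0.0,"tx":0,"ty":0,"tz":0,"spin":0}]'
```

```text
time: 6.0
tool_pos: [420.4, 280.3, 43.5]
tcp_rot: [-3.141, -0.001, -3.11]
contact_force: [0.4, -0.5, -0.3]
grip_width: 16.6
finger_force: 30.0
time: 6.25
tool_pos: [421.1, 280.8, 40.4]
tcp_rot: [3.141, 0.001, -3.11]
contact_force: [-0.0, 0.6, 0.5]
grip_width: 16.7
finger_force: 30.0
```

```bash
python3 -m creep '[{"hand":0.0,"tx":0,"ty":0,"tz":0.0015,"spin":0},{"hand":0.0,"tx":0,"ty":0,"tz":0.001,"spin":0},{"hand":0.0,"tx":0,"ty":0,"tz":0,"spin":0}]'; python3 -m creep '[{"hand":0.25,"tx":0,"ty":0,"tz":0,"spin":0},{"hand":0.4,"tx":0,"ty":0,"tz":0,"spin":0},{"hand":0.5,"tx":0,"ty":0,"tz":0,"spin":0},{"hand":0.5,"tx":0,"ty":0,"tz":-0.02,"spin":0},{"hand":0.5,"tx":0.01,"ty":0,"tz":-0.06,"spin":0}]'; python3 -m creep '[{"hand":0.5,"tx":0.03,"ty":0,"tz":-0.06,"spin":0},{"hand":0.6,"tx":0.03,"ty":0,"tz":-0.06,"spin":0},{"hand":0.6,"tx":0,"ty":0,"tz":0,"spin":0}]'
python3 - <<'E'
from m import *
c=grab('wrist');print(get_obs()['tool_pos'])
for ce,st,m in blobs(c,'red',(100,0,640,400),30): print(ce,st,cv2.minAreaRect(np.argwhere(m)[:,::-1].astype(np.float32)),onz(c,*ce,50))
t=grab('top')
for ce,st,m in blobs(t,'red',(200,200,270,260),5): print(ce,st,onz(t,*ce,46))
save({'color':c['color']},'w5.png')
E
```

```text
time: 6.62
tool_pos: [421.1, 280.8, 38.0]
tcp_rot: [3.141, 0.001, -3.11]
contact_force: [-0.3, 0.6, 4.0]
grip_width: 16.4
finger_force: 30.0
time: 7.25
tool_pos: [409.5, 279.3, 116.1]
tcp_rot: [-3.139, -0.006, -3.11]
contact_force: [0.3, 0.2, 0.6]
grip_width: 45.8
finger_force: 0.0
time: 7.62
tool_pos: [355.2, 279.4, 233.6]
tcp_rot: [3.138, 0.007, -3.108]
contact_force: [0.3, -0.6, -0.2]
grip_width: 54.7
finger_force: 0.0
[355.08885088 278.85858244 231.16855312]
[317.2 244.2] [310, 231, 16, 27, 380] ((317.5, 244.0), (26.0, 15.0), 90.0) [430.31905716 281.91990935  50.        ]
[307.3 266.5] [302, 262, 12, 10, 61] ((307.9137878417969, 266.53448486328125), (5.385164260864258, 12.812978744506836), 68.19859313964844) [460.70907191 270.72070689  50.        ]
[326.1 266.6] [321, 262, 11, 10, 52] ((325.85955810546875, 266.2247314453125), (12.719974517822266, 4.76999044418335), 32.00538635253906) [460.16566067 293.86717136  50.        ]
[226.8 243.5] [225, 240, 5, 8, 32] [433.0762189  285.38839371  46.        ]
```

View pics/w5.png

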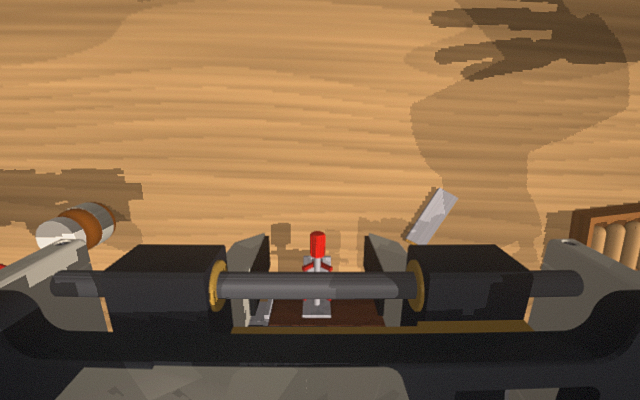

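The pin lies in the notches: the head is at (317,244), in line with the shank, between the V edges at (307,266) and (326,266). Its measured head position is within limits. Next is the jack.

```bash
python3 -m creep '[{"hand":0.6,"tx":-0.0188,"ty":-0.0415,"tz":0,"spin":0},{"hand":0.6,"tx":-0.0188,"ty":-0.0415,"tz":0,"spin":0},{"hand":0.6,"tx":-0.0188,"ty":-0.0415,"tz":0,"spin":0},{"hand":0.6,"tx":-0.0188,"ty":-0.0415,"tz":0,"spin":0},{"hand":0.6,"tx":-0.0188,"ty":-0.0415,"tz":0,"spin":0}]' | tail -4;python3 -m creep '[{"hand":0.6,"tx":-0.0188,"ty":-0.0415,"tz":0,"spin":0},{"hand":0.6,"tx":-0.0188,"ty":-0.0415,"tz":0,"spin":0},{"hand":0.6,"tx":-0.0188,"ty":-0.0415,"tz":0,"spin":0},{"hand":0.6,"tx":-0.0188,"ty":-0.0415,"tz":0,"spin":0},{"hand":0.6,"tx":-0.0188,"ty":-0.0415,"tz":0,"spin":0}]' | head -3
python3 -m creep '[{"hand":0.6,"tx":0,"ty":0,"tz":0,"spin":10.6},{"hand":0.6,"tx":0,"ty":0,"tz":0,"spin":10.6},{"hand":0.6,"tx":0,"ty":0,"tz":0,"spin":10.6},{"hand":0.6,"tx":0,"ty":0,"tz":0,"spin":10.6},{"hand":0.6,"tx":0,"ty":0,"tz":0,"spin":10.6}]' | head -3
python3 -m creep '[{"hand":0.6,"tx":0,"ty":0,"tz":0,"spin":10.6},{"hand":0.6,"tx":0,"ty":0,"tz":0,"spin":10.6},{"hand":0.6,"tx":0,"ty":0,"tz":0,"spin":10.6},{"hand":0.6,"tx":0,"ty":0,"tz":0,"spin":10.6},{"hand":0.6,"tx":0,"ty":0,"tz":0,"spin":10.6}]' | head -3
python3 -m creep '[{"hand":0.6,"tx":0,"ty":0,"tz":0,"spin":5.4},{"hand":0.6,"tx":0,"ty":0,"tz":0,"spin":0},{"hand":0.6,"tx":0,"ty":0,"tz":0,"spin":0}]'
python3 - <<'E'
from m import *
c=grab('wrist');print(get_obs()['tool_pos'],get_obs()['joint_positions'])
print(proj(c,[576,-75,58]),proj(c,[619,179,85]))
for ce,st,m in blobs(c,'red',(0,0,640,400),100):
    print(ce,st,cv2.minAreaRect(np.argwhere(m)[:,::-1].astype(np.float32)))
save(c,'w6.png')
E
```

```text
tcp_rot: [3.141, -0.004, -3.11]
contact_force: [0.9, 0.4, 0.7]
grip_width: 55.1
finger_force: 0.0
time: 8.98
tool_pos: [556.1, -132.2, 226.6]
tcp_rot: [3.14, -0.004, -3.11]
time: 9.6
tool_pos: [555.6, -130.7, 226.5]
tcp_rot: [-3.139, -0.004, 2.242]
time: 10.22
tool_pos: [555.6, -130.7, 226.6]
tcp_rot: [-3.137, -0.0, 1.317]
time: 10.6
tool_pos: [555.9, -130.5, 228.1]
tcp_rot: [-3.139, -0.0, 1.231]
contact_force: [-0.4, -0.7, -0.9]
grip_width: 55.2
finger_force: 0.0
[ 555.95373774 -130.44384968  228.4573258 ] [-3.64682257e-01  4.36969843e-01  1.41213649e+00  5.73729794e-05
  1.29421110e+00 -2.45052289e-02]
[317.20799254 129.23661899] [ 258.90287943 -206.31975005]
[316.1 165.4] [287, 105, 59, 122, 4280] ((316.0, 165.5), (121.0, 58.0), 90.0)
```

View pics/w6.png

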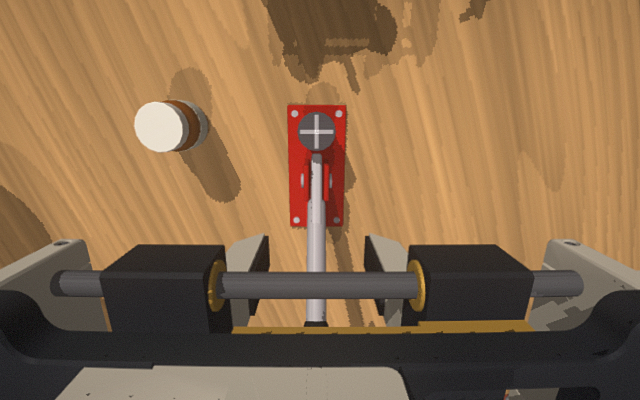

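The saddle is at (317,132), within 3 px of the prediction, and the jack axis is aligned with the tool. I'll descend across the cheeks and grip.

```bash
python3 -m creep '[{"hand":0.6,"tx":-0.002,"ty":0,"tz":0.05,"spin":0},{"hand":0.6,"tx":0,"ty":0,"tz":0.05,"spin":0},{"hand":0.6,"tx":0,"ty":0,"tz":0.04,"spin":0},{"hand":0.6,"tx":0,"ty":0,"tz":0.025,"spin":0},{"hand":0.6,"tx":0,"ty":0,"tz":0.017,"spin":0}]';python3 -m creep '[{"hand":0.6,"tx":0,"ty":0,"tz":0,"spin":0},{"hand":0.3,"tx":0,"ty":0,"tz":0,"spin":0},{"hand":0.1,"tx":0,"ty":0,"tz":0,"spin":0},{"hand":0.1,"tx":0,"ty":0,"tz":0,"spin":0},{"hand":0.1,"tx":0,"ty":0,"tz":0,"spin":0}]'
python3 - <<'E'
from m import *
c=grab('wrist');o=get_obs();print(o['tool_pos'],o['tcp_rot'],proj(c,[575,-78,58]))
save({'color':c['color'][0:400,150:490]},'w7.png')
E
```

```text
time: 11.28
tool_pos: [555.0, -132.1, 46.0]
tcp_rot: [-3.14, -0.0, 1.23]
contact_force: [-0.1, -0.8, -0.0]
grip_width: 55.2
finger_force: 0.0
time: 11.9
tool_pos: [555.2, -132.0, 48.2]
tcp_rot: [-3.141, -0.0, 1.23]
contact_force: [-3.7, 0.6, 6.2]
grip_width: 27.8
finger_force: 30.0
[ 555.19373712 -132.0575224    48.14664336] [-3.14131296e+00 -2.06378180e-05  1.22952865e+00] [317.4220178 152.5479632]
```

View pics/w7.png

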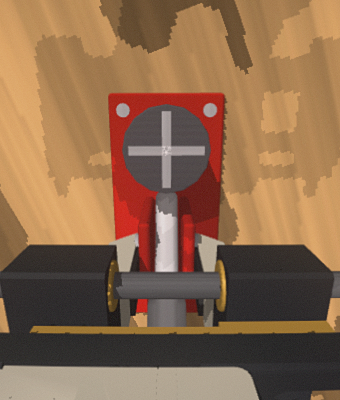

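The grip is good: the saddle is at about (316,151), which puts it 58 mm ahead of the TCP. Before carrying the jack I'll work out, in numbers only, the clearance to the third hand.

Run:
```python
from m import *
t=grab('top');s=grab('scene')
print(tri(t,(262,120),s,(306,330)),tri(t,(270,147),s,(322,286)),onz(t,273,154,10),onz(s,318,303,10))
for n,c,b in (('t',t,(245,105,330,175)),('s',s,(270,270,350,345))):
    g=cv2.cvtColor(c['color'],cv2.COLOR_RGB2HSV);x0,y0,x1,y1=b
    for nm,m in (('dark',g[...,2]<60),('or',(g[...,1]>150)&(g[...,2]>150))):
        M=np.zeros(m.shape,np.uint8);M[y0:y1,x0:x1]=m[y0:y1,x0:x1]
        k,l,st,ce=cv2.connectedComponentsWithStats(M)
        print(n,nm,[(st[i].tolist(),ce[i].round().tolist()) for i in range(1,k) if st[i][4]>8])
```

```text
(array([862.95625183, 161.60103675, 103.93238157]), np.float64(4.598383266944973)) (array([761.21989116, 128.91670125, 133.80593635]), np.float64(4.562030270066361)) [762.21922835 129.19519385  10.        ] [771.24399435 125.89417773  10.        ]
t dark []
t or []
s dark []
s or [([317, 290, 4, 4, 13], [318.0, 291.0])]
```

```bash
python3 -m creep '[{"hand":0.1,"tx":0,"ty":0,"tz":-0.004,"spin":0},{"hand":0.1,"tx":0,"ty":0,"tz":-0.004,"spin":0},{"hand":0.1,"tx":0.02,"ty":0,"tz":0,"spin":0},{"hand":0.1,"tx":0.03,"ty":0,"tz":0,"spin":0},{"hand":0.1,"tx":0.03,"ty":0,"tz":0,"spin":0}]';python3 -m creep '[{"hand":0.1,"tx":0.03,"ty":0,"tz":0,"spin":0},{"hand":0.1,"tx":0.03,"ty":0,"tz":0,"spin":0},{"hand":0.1,"tx":0.03,"ty":0,"tz":0,"spin":0},{"hand":0.1,"tx":0.02,"ty":0,"tz":0,"spin":0},{"hand":0.1,"tx":0.013,"ty":0,"tz":0,"spin":0}]';python3 -m creep '[{"hand":0.1,"tx":0,"ty":0,"tz":0,"spin":-5.4},{"hand":0.1,"tx":0,"ty":0,"tz":0,"spin":-5.4},{"hand":0.1,"tx":0,"ty":0,"tz":0,"spin":-5.4},{"hand":0.1,"tx":0,"ty":0,"tz":0,"spin":-5.2},{"hand":0.1,"tx":0,"ty":0,"tz":0,"spin":0}]'
python3 - <<'E'
from m import *
c=grab('wrist');o=get_obs();p=o['tool_pos'];y=o['tcp_rot'][2];print(p,np.degrees(y),o['contact_force'])
s=p+58*np.array([np.cos(y),np.sin(y),0]);s[2]=66;print('saddle pred',s,proj(c,s))
print(proj(c,[618.7,177.7,85]))
g=cv2.cvtColor(c['color'],cv2.COLOR_RGB2GRAY)
sat=cv2.cvtColor(c['color'],cv2.COLOR_RGB2HSV)
# saddle = grey disc inside the red base: largest low-saturation blob near prediction
u,v=proj(c,s).astype(int);m=((sat[...,1]<70)).astype(np.uint8);m[:max(v-60,0)]=0;m[v+60:]=0;m[:,:u-60]=0;m[:,u+60:]=0
k,l,st,ce=cv2.connectedComponentsWithStats(m);print([(st[i].tolist(),ce[i].round(1)) for i in range(1,k) if st[i][4]>100])
for ce,stt,m in blobs(c,'yel',(100,0,540,240),20): print('yel',ce,stt,onz(c,*ce,85))
t=grab('top');
for ce,stt,m in blobs(t,'red',(200,200,270,260),5): print('pin',ce,onz(t,*ce,46))
for n,cc,b in (('top',t,(240,175,275,205)),('sc',grab('scene'),(345,245,390,285))):
  for ce,stt,m in blobs(cc,'yel',b,10): print(n,ce,stt,onz(cc,*ce,85))
E
```

```text
time: 12.68
tool_pos: [582.3, -55.1, 55.0]
tcp_rot: [-3.141, -0.0, 1.229]
contact_force: [0.1, 0.2, -8.2]
grip_width: 27.9
finger_force: 30.0
time: 13.3
tool_pos: [623.4, 60.4, 55.1]
tcp_rot: [-3.141, 0.0, 1.23]
contact_force: [-0.3, -0.8, -8.9]
grip_width: 27.8
finger_force: 30.0
time: 13.92
tool_pos: [623.3, 58.7, 55.3]
tcp_rot: [-3.141, 0.0, 1.601]
contact_force: [0.0, 1.2, -7.6]
grip_width: 27.9
finger_force: 30.0
[623.34496922  58.78195689  55.39802368] 91.69463280542281 [ 0.49795716 -0.39657638 -8.03731595]
saddle pred [621.62975785 116.7565897   66.        ] [317.90168779 151.98202024]
[314.95740527 -22.82399708]
[([266, 103, 14, 14, 144], array([272.6, 109.8])), ([354, 103, 13, 14, 144], array([359.9, 109.7])), ([273, 104, 87, 107, 6321], array([316. , 151.4]))]
yel [315.1  23. ] [247, 0, 137, 48, 6340] [619.14431956 163.67728286  85.        ]
yel [314.7  56.1] [250, 53, 130, 8, 843] [619.302829   153.02521397  85.        ]
pin [226.8 243.3] [433.78260768 285.4022674   46.        ]
sc [368.  262.7] [359, 253, 20, 20, 200] [620.86371966 175.13785471  85.        ]
```

```bash
python3 -m creep '[{"hand":0.1,"tx":0,"ty":0,"tz":0.005,"spin":0},{"hand":0.1,"tx":0.015,"ty":-0.0006,"tz":0,"spin":0},{"hand":0.1,"tx":0.016,"ty":0,"tz":0,"spin":0},{"hand":0.1,"tx":0.016,"ty":0,"tz":0,"spin":0},{"hand":0.1,"tx":0.015,"ty":0,"tz":0,"spin":0}]';python3 -m creep '[{"hand":0.1,"tx":0,"ty":0,"tz":0.0015,"spin":0},{"hand":0.1,"tx":0,"ty":0,"tz":0.001,"spin":0},{"hand":0.1,"tx":0,"ty":0,"tz":0,"spin":0}]'
```

```text
time: 14.7
tool_pos: [620.8, 122.7, 50.6]
tcp_rot: [3.141, -0.0, 1.604]
contact_force: [0.6, -0.1, -7.6]
grip_width: 27.7
finger_force: 30.0
time: 15.08
tool_pos: [621.0, 120.7, 48.2]
tcp_rot: [3.141, -0.0, 1.602]
contact_force: [0.2, 1.1, -5.6]
grip_width: 27.8
finger_force: 30.0
```

Run:
```python
from m import *
c=grab('wrist')
for ce,stt,m in blobs(c,'yel',(100,0,540,260),20):
    x,y,w,h,a=stt; print('yel',ce,stt,'front edge',onz(c,x+w/2,y+h,85),onz(c,x+w/2,y+h,75))
g=cv2.cvtColor(c['color'],cv2.COLOR_RGB2HSV)[...,2];m=(g<45).astype(np.uint8);m[200:]=0;m[:,:230]=0;m[:,400:]=0
k,l,st,ce=cv2.connectedComponentsWithStats(m);print([(st[i].tolist(),ce[i].round(1),onz(c,*ce[i],85).round(1)) for i in range(1,k) if 60<st[i][4]])
o=get_obs();p=o['tool_pos'];y=o['tcp_rot'][2];print(p,np.degrees(y));print('saddle',p+58*np.array([np.cos(y),np.sin(y),0]))
```

```text
yel [316.3 169.2] [251, 118, 133, 105, 11942] front edge [619.78274713 154.60524412  85.        ] [619.93727583 150.85872574  75.        ]
yel [315.3 225.7] [257, 225, 118, 3, 155] front edge [619.26469964 152.51876121  85.        ] [619.37139854 148.57960397  75.        ]
[]
[621.07202956 120.60740317  48.24604531] 91.78945974140284
saddle [619.26087011 178.57911783  48.24604531]
```

The front edge of the lug puts the dot at about (619.5,178.6), and the saddle is at (619,178.6). I'll set the jack down and release.

```bash
python3 -m creep '[{"hand":0.1,"tx":0,"ty":0,"tz":0.001,"spin":0},{"hand":0.1,"tx":0,"ty":0,"tz":0.0005,"spin":0},{"hand":0.1,"tx":0,"ty":0,"tz":0,"spin":0}]';python3 -m creep '[{"hand":0.45,"tx":0,"ty":0,"tz":0,"spin":0},{"hand":0.55,"tx":0,"ty":0,"tz":0,"spin":0},{"hand":0.6,"tx":0,"ty":0,"tz":0,"spin":0}]';python3 -m creep '[{"hand":0.6,"tx":0,"ty":0,"tz":-0.03,"spin":0},{"hand":0.6,"tx":-0.01,"ty":0,"tz":-0.05,"spin":0},{"hand":0.6,"tx":-0.05,"ty":0,"tz":-0.05,"spin":0},{"hand":0.6,"tx":-0.05,"ty":0,"tz":-0.04,"spin":0},{"hand":0.6,"tx":0,"ty":0,"tz":0,"spin":0}]'
python3 - <<'E'
from m import *
c=grab('wrist');o=get_obs();p=o['tool_pos'];print(p,o['tcp_rot'])
for X in ([619,178.6,58],[619.3,178.6,85],[626,-31.5,152]): print(proj(c,X))
for ce,stt,m in blobs(c,'yel',(100,0,540,260),20):
    x,y,w,h,a=stt; print('yel',ce,stt,onz(c,*ce,85))
for ce,stt,m in blobs(c,'red',(200,0,440,400),40):
    print(ce,stt,cv2.minAreaRect(np.argwhere(m)[:,::-1].astype(np.float32)))
t=grab('top')
hs=cv2.cvtColor(t['color'],cv2.COLOR_RGB2HSV)
for ce,stt,m in blobs(t,'red',(240,160,340,230),10): print('topred',ce,stt)
E
```

```text
time: 15.5
tool_pos: [621.1, 120.6, 48.2]
tcp_rot: [3.141, 0.0, 1.602]
contact_force: [-5.4, 0.1, 5.0]
grip_width: 27.5
finger_force: 30.0
time: 15.88
tool_pos: [621.2, 121.0, 46.7]
tcp_rot: [3.141, -0.0, 1.603]
contact_force: [-0.1, 0.2, -0.4]
grip_width: 52.4
finger_force: 0.0
time: 16.5
tool_pos: [626.1, 14.6, 213.6]
tcp_rot: [3.134, 0.002, 1.599]
contact_force: [0.2, -0.2, 0.4]
grip_width: 55.1
finger_force: 0.0
[624.87237314  16.56969629 211.20573253] [3.13824522e+00 1.83065958e-04 1.59998305e+00]
[312.72202263   9.98025132]
[312.95364775  -1.02020404]
[314.93556087 274.70215817]
yel [312.2  15.1] [284, 0, 57, 30, 1549] [618.96523992 166.80543595  85.        ]
yel [312.9  33.6] [285, 32, 56, 4, 157] [619.86386104 153.00643564  85.        ]
[313.   81.9] [280, 0, 66, 144, 4892] ((312.5, 71.5), (143.0, 65.0), 90.0)
topred [266.1 186.1] [265, 185, 4, 4, 11]
topred [262.3 198.9] [256, 195, 12, 7, 48]
topred [282.1 197.8] [278, 195, 10, 6, 47]
```

```bash
python3 -m creep '[{"hand":0.6,"tx":-0.024,"ty":-0.0007,"tz":0,"spin":0},{"hand":0.6,"tx":-0.024,"ty":0,"tz":0,"spin":0},{"hand":0.6,"tx":0,"ty":0,"tz":0.02,"spin":0},{"hand":0.6,"tx":0,"ty":0,"tz":0.02,"spin":0},{"hand":0.6,"tx":0,"ty":0,"tz":0.016,"spin":0}]';python3 -m creep '[{"hand":0.4,"tx":0,"ty":0,"tz":0,"spin":0}]';python3 - <<'E'
from m import *
c=grab('wrist');o=get_obs();p=o['tool_pos'];print(p,o['tcp_rot'],o['contact_force'])
for X in ([625.5,-31.3,152],[623,46,97],[619,178.6,58]): print(proj(c,X))
g=cv2.cvtColor(c['color'],cv2.COLOR_RGB2HSV)
# steel shaft: low-saturation run in rows ahead of the fingers
for v in (120,160,200,225):
    r=np.where(g[v,250:390,1]<60)[0]+250; print(v,(r.min(),r.max(),r.mean().round(1),len(r)) if len(r) else None)
E
```

```text
time: 17.23
tool_pos: [624.1, -28.4, 151.2]
tcp_rot: [-3.138, -0.001, 1.604]
contact_force: [-0.2, -0.2, 1.1]
grip_width: 55.1
finger_force: 0.0
time: 17.35
tool_pos: [623.9, -28.8, 151.5]
tcp_rot: [-3.137, -0.001, 1.604]
contact_force: [-0.2, 0.4, 0.1]
grip_width: 48.9
finger_force: 0.0
[624.67055941 -29.12299478 152.85750587] [-3.13978647e+00 -5.34258827e-04  1.60376856e+00] [-0.00574909 -1.34576921  0.32023348]
[320.37353071 262.91312189]
[320.03912216 113.4306098 ]
[320.50440664 -91.25317079]
120 (np.int64(304), np.int64(335), np.float64(319.5), 32)
160 (np.int64(304), np.int64(336), np.float64(320.0), 33)
200 (np.int64(306), np.int64(330), np.float64(317.2), 6)
225 (np.int64(310), np.int64(333), np.float64(321.8), 10)
```

```bash
python3 -m creep '[{"hand":0.3,"tx":0,"ty":0.0008,"tz":0,"spin":0},{"hand":0.15,"tx":0,"ty":0,"tz":0,"spin":0},{"hand":0.05,"tx":0,"ty":0,"tz":0,"spin":0},{"hand":0.05,"tx":0,"ty":0,"tz":0,"spin":0}]'
python3 - <<'E'
import numpy as np
P=np.array([-55,42.]);r=190
for q in (0,.05,.1,.15,.2,.25,.3,.35,.4,.45,.5,.53): 
    a=.6170-q; print(q,round(r*(np.cos(.617)-np.cos(a)),1),round(r*(np.sin(.617)-np.sin(a)),1))
E
```

```text
time: 17.9
tool_pos: [626.2, -30.1, 154.3]
tcp_rot: [3.14, 0.0, 1.603]
contact_force: [0.6, 0.1, 0.9]
grip_width: 24.4
finger_force: 30.0
0 0.0 0.0
0.05 -5.3 7.9
0.1 -10.2 16.0
0.15 -14.7 24.4
0.2 -18.8 33.0
0.25 -22.4 41.8
0.3 -25.6 50.7
0.35 -28.3 59.8
0.4 -30.6 69.0
0.45 -32.4 78.3
0.5 -33.7 87.8
0.53 -34.3 93.4
```

```bash
python3 -m creep '[{"hand":0.0,"tx":-0.0053,"ty":0,"tz":0.0079,"spin":0},{"hand":0.0,"tx":-0.0049,"ty":0,"tz":0.0081,"spin":0},{"hand":0.0,"tx":-0.0045,"ty":0,"tz":0.0084,"spin":0},{"hand":0.0,"tx":-0.0041,"ty":0,"tz":0.0086,"spin":0},{"hand":0.0,"tx":0,"ty":0,"tz":0,"spin":0}]'
python3 - <<'E'
from m import *
c=grab('wrist');t=grab('top');s=grab('scene');o=get_obs();print(o['tool_pos'],o['contact_force'])
for n,cc,b in (('top',t,(235,175,345,215)),('sc',s,(300,200,400,300))):
  for ce,stt,m in blobs(cc,'red',b,10): print(n,ce,stt)
for ce,stt,m in blobs(s,'yel',(345,245,390,285),10): print('lug sc',ce)
E
```

```text
time: 18.52
tool_pos: [626.0, -49.5, 119.8]
tcp_rot: [-3.14, 0.0, 1.602]
contact_force: [0.0, -4.2, 3.1]
grip_width: 24.2
finger_force: 30.0
[626.01809057 -49.058331   120.7754839 ] [-0.62523449 -4.43792129  3.77719731]
top [274.3 185.2] [264, 184, 23, 5, 66]
top [272.7 198.3] [256, 195, 33, 7, 159]
sc [346.5 266.8] [326, 250, 44, 39, 504]
sc [355. 255.] [349, 250, 12, 10, 20]
lug sc [368.1 262.9]
```

```bash
python3 -m creep '[{"hand":0.0,"tx":-0.0036,"ty":0,"tz":0.0088,"spin":0},{"hand":0.0,"tx":-0.0032,"ty":0,"tz":0.0089,"spin":0},{"hand":0.0,"tx":-0.0027,"ty":0,"tz":0.0091,"spin":0},{"hand":0.0,"tx":0,"ty":0,"tz":0,"spin":0}]'; python3 -m creep '[{"hand":0.0,"tx":-0.0023,"ty":0,"tz":0.0092,"spin":0},{"hand":0.0,"tx":0,"ty":0,"tz":0,"spin":0}]'
python3 - <<'E'
from m import *
s=grab('scene');t=grab('top');c=grab('wrist')
for n,cc,b in (('top',t,(235,175,345,215)),('sc',s,(300,200,400,300))):
  for ce,stt,m in blobs(cc,'red',b,10): print(n,ce,stt)
for ce,stt,m in blobs(s,'yel',(345,245,390,285),10): print('lug sc',ce)
for ce,stt,m in blobs(c,'red',(200,0,440,240),40): print('w',ce,stt,onz(c,stt[0]+stt[2]/2,stt[1]+stt[3],6))
E
```

```text
time: 19.18
tool_pos: [627.0, -58.2, 94.9]
tcp_rot: [3.14, 0.0, 1.603]
contact_force: [-1.9, -2.9, 12.7]
grip_width: 24.2
finger_force: 30.0
time: 19.42
tool_pos: [627.1, -60.4, 85.8]
tcp_rot: [3.14, 0.0, 1.603]
contact_force: [-2.3, -2.8, 12.2]
grip_width: 24.3
finger_force: 30.0
top [266.8 185.9] [264, 184, 7, 5, 26]
top [279.6 185.1] [272, 184, 15, 4, 43]
top [274.1 198.1] [256, 195, 36, 7, 165]
sc [347.  267.1] [328, 249, 42, 40, 496]
sc [353.6 254.2] [347, 249, 13, 11, 24]
lug sc [368.7 262. ]
w [281.   25.2] [264, 0, 33, 54, 1561] [598.2386722   53.38337555   6.        ]
w [350.9  25.2] [336, 0, 33, 55, 1553] [648.11352967  54.29641917   6.        ]
```

```bash
python3 -m creep '[{"hand":0.0,"tx":-0.0018,"ty":0,"tz":0.0093,"spin":0},{"hand":0.0,"tx":-0.0013,"ty":0,"tz":0.0095,"spin":0},{"hand":0.0,"tx":-0.0003,"ty":0,"tz":0.003,"spin":0},{"hand":0.0,"tx":0,"ty":0,"tz":0,"spin":0},{"hand":0.0,"tx":0,"ty":0,"tz":0,"spin":0}]'
python3 - <<'E'
from m import *
s=grab('scene');t=grab('top');c=grab('wrist');o=get_obs();print(o['tool_pos'],o['contact_force'])
for ce,stt,m in blobs(s,'yel',(345,240,395,285),10): print('lug sc',ce,onz(s,*ce,85))
for X in ([622,157,85],[622,157,97]): print('exp',proj(s,X))
for ce,stt,m in blobs(c,'red',(200,0,440,240),40): print('w',ce,stt,onz(c,stt[0]+stt[2]/2,stt[1]+stt[3],6))
for ce,stt,m in blobs(t,'red',(200,215,245,260),5): print('pin',ce,onz(t,*ce,46))
g=cv2.cvtColor(c['color'],cv2.COLOR_RGB2HSV)
for v in (120,160): 
    r=np.where(g[v,250:390,1]<60)[0]+250; print(v,r.min(),r.max(),len(r))
E
```

```text
time: 20.2
tool_pos: [627.4, -64.0, 64.5]
tcp_rot: [3.14, 0.001, 1.603]
contact_force: [-1.3, -4.7, 12.0]
grip_width: 24.1
finger_force: 30.0
[627.34987616 -64.0370523   64.53280402] [-1.16931621 -4.28134332 13.20399533]
lug sc [369.1 261.5] [616.26582536 175.43464221  85.        ]
exp [362.20466747 259.03594415]
exp [362.59881177 257.27086465]
w [277.4  19.6] [259, 0, 36, 41, 1275] [598.77273593  53.27099877   6.        ]
w [354.5  19.6] [338, 0, 36, 41, 1261] [647.69956831  54.80121791   6.        ]
pin [226.8 243.5] [433.0762189  285.38839371  46.        ]
120 296 336 41
160 297 335 39
```

```bash
python3 -m creep '[{"hand":0.0,"tx":-0.0004,"ty":0,"tz":0.004,"spin":0},{"hand":0.0,"tx":0,"ty":0,"tz":0,"spin":0},{"hand":0.0,"tx":0,"ty":0,"tz":0,"spin":0}]'
python3 - <<'E'
from m import *
t=grab('top');print(get_obs()['contact_force'])
r=[]
for i in range(6):
    s=grab('scene');r+=[ce for ce,stt,m in blobs(s,'yel',(345,240,395,285),60)]
print(np.mean(r,0))
o,d=ray(s,*np.mean(r,0))
from plant import close_job
E
```

```text
time: 20.72
tool_pos: [627.4, -64.5, 60.5]
tcp_rot: [3.14, 0.001, 1.603]
contact_force: [-1.9, -3.0, 12.0]
grip_width: 24.2
finger_force: 30.0
[-1.78060118 -4.87156505 12.64563058]
[368.98333333 261.18333333]
```

```bash
python3 -c "
from plant import close_job
print(close_job())"
```

```text
the job is handed in; nothing more can be done
None
```

The job is handed in; no verdict came back. The pin is parked in the keeper, and the jack stands about 1 mm off the marked point, held down with the lug about 12 mm up by my camera estimate; no move was made against the jar, hammer, shims or third hand, though I didn't re-measure them at the end.

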